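Pump up the one-hand clamp on a glued screw box

TASK

The end wall of the tall little box of screws has just been glued, so stand the box upright on the steel bed of the one-hand clamp, lengthwise between the sprung pad and the fixed jaw, and let go of it. Then pump the clamp's trigger towards its hand grip, moving the rod only by the trigger, just until the pad has pushed the box against the fixed jaw and its spring has begun to give, without crushing the box; finish while still holding the trigger squeezed, and do not disturb the other things on the counter.

Things in the scene. Friction and masses are not known exactly. Their poses are not given: they have to be found in the camera images.
- screwbox_mid (a point): Centre of the tall small box of screws: a loose closed clear plastic box with a pale lid rim and brass screws showing, 70 long x 44 wide x 42 high, 0.08 to 0.15 kg. The point lies 21 mm above its underside. x = along its length (70), y = across its width (44), z up. It stands upright on the counter at the start. Either end may face the pad.
- clamp_bed (a point): Point on the clamp's steel bed (112 x 74 mm, centred here), where the box is to stand, on the clamp's centre line, 14 mm above the counter. x = level, the way the rod and pad advance to the fixed jaw, whose face is at x = +45 mm; y across; z up. The clamp, like a caulk gun on a 330 x 84 x 10 mm plywood foot, is fixed. Its gun body is on the -x side (x -225 to -113), 76 mm high.
- fixed_jaw (a point): Middle of the fixed jaw's face, 36 mm above the counter; the face is square to the clamp's x axis, 60 wide, its top 60 mm above the counter. Same axes as clamp_bed.
- pad_face (a point): Middle of the moving rubber pad's front face (40 wide x 34 high, its centre 36 mm above the counter); it looks towards the fixed jaw. At the start it is 85 to 99 mm from the fixed jaw. The dark steel plate behind it, 44 wide, reaches 57 mm above the counter. Same axes as clamp_bed.
- grip_mid (a point): Middle of the fixed upright hand grip (black), 110 mm above the counter: the grip is 12 thick along the clamp's x, 26 wide, and reaches from 68 to 142 mm above the counter. Same axes as clamp_bed. The trigger stands in front of it (+x).
- trigger_mid (a point): Middle of the grey trigger, the upright lever in front of the grip: 109 mm above the counter, 9 thick, 24 wide, top at 133 mm; pivot 50 mm below this point. At rest it is 37 mm in front (+x) of grip_mid, fully squeezed 17 mm. Outside to outside along x, grip plus trigger measure 47 mm at rest, 28 mm squeezed: the trigger moves 20 mm, the grip stays. The point moves and turns with it.
- trigger (a joint): Trigger angle in rad: 0 at rest (sprung out), 0.40 fully squeezed to the grip (hard stop); 4 to 15 N at trigger_mid squeezes it. It springs back when let go. Each full squeeze moves the rod on by 5.5 mm (the first by 2 to 9 mm); the ratchet catches the next tooth only after a full return, and the rod stays put meanwhile.
- rod (a joint): Rod advance in m, 0 to 0.075; starts between 0.006 and 0.020. It has no release and is to be moved by the trigger only.
- pad (a joint): How far the sprung pad is pushed back on its spring, in m: 0 free, at most 0.0195; 1 N per mm. Pushing the box along the bed takes up to 1 mm; from 1.5 mm on the box is pressed on the fixed jaw; beyond 10.5 mm (10.5 N) it is crushed. Seen as the gap between the pad and the dark plate behind it, 22 mm when free.
- flatbox: Bystander, leave alone: the flat wide box of screws, 96 x 72 x 24, loose. Origin under its centre.
- plugbin: Bystander, leave alone: open bin with wall plugs, 90 x 80 x 48, loose. Origin under its centre.
- driver: Bystander, leave alone: a 200 long screwdriver lying on the counter to the robot's right. Origin below its middle.
Things that resemble listed ones, but are neither listed nor needed, are in the scene too. What is shaped like the part that bears screwbox_mid but red is not meant.

How it is judged:
By the outcome, as a careful person would: the job done as asked, in the order asked, and still so for the second after the job is handed in, while the arm keeps its last pose, push and grip.
It also fails if it takes over 64 s, if anything falls off the work surface, if the arm or the gripper's body presses on something with over 40 N, if the wrist force passes 120 N, or if a joint passes its speed limit or range.

ROBOT

A 6-joint arm with a two-finger parallel gripper is mounted at the origin on the work surface. World frame = base frame: x ahead of the robot, y to its left, z up, the work surface at z = 0. Lengths are in mm, angles in rad, forces in N, time in s.
With the tool pointing down it reaches from about 275 to 1000 mm from the base axis. Payload 8.4 kg.
Tool frame: the origin (TCP) lies midway between the tips of the shut fingers; the grasp point (between the pads) lies 19 mm behind it; z points along the fingers, y is the line along which they close (so a half turn about z gives the same grasp; the last joint's range is limited). The gripper opens to 85 mm and grips with 20 to 120 N. Pads are 22 mm wide; open, the fingers measure 114 mm over their backs; the gripper's body (76 mm by 85 mm) begins 54 mm behind the grasp point. The pads swing forward as they close: fully open they stand 13 mm farther back than shut.
Start: joints at [1.164, 0.353, 1.633, -0, 1.155, -0.002], TCP at [246.146, 574.491, 231.281] pointing down, gripper open.
Joint ranges: [-2.63, 2.63], [-0.92, 2.1], [0.06, 2.66], [-1.3, 4.44], [0, 2.69], [-3.02, 3.02]. Speed limits (rad/s): [2.22, 2.22, 2.79, 3.14, 3.14, 3.14].

INTERFACE

Orientations are given as [roll, pitch, yaw] about the fixed x, y, z axes, in that order (R = Rz(yaw) Ry(pitch) Rx(roll)).
In Python, from plant import sensors, imaging, workorder gives the robot as it stands.
- The arm moves only by the tool arm_command, never from a script. Its argument "series" is a list that holds one entry, the list of rows, each a list of 5 numbers: the shift along the tool's x, y, z in m, then the turn about the tool's z in degrees, then the closure in counts, from 0 (fully open) to 255 (shut). A call has 1 to 5 rows; each row shifts and turns the commanded pose from where the row before left it, along the tool's axes as they then stand; what a row does not reach is not made up. A row lasts 1/10 s, in which the tool goes at most 50 mm and 8.59 degrees, less where a joint would pass 70% of its speed; a pose out of reach is approached as far as the arm can. A call is refused whole if a number of a shift passes 0.05 or a number of a turn 8.59, either way. A call with a gripper value outside its range is refused whole. The fingers move at their own pace and stop on an object; "force" is the grip in N (left out, the last holds). Time passes only in rows, so rows that do not move let the fingers close. It gives the time, the measured TCP pose, the force, the opening and the grip force at its end, in the units of the state.
- sensors.sense(): the state, without advancing time (a new reading comes with each control period).
- imaging.camera(name): name is "scene" or "top"; returns a dict with "image" (420x560x3 uint8, blue, green, red), "vertical_fov" (degrees; the focal length in pixels is half the picture's height over the tangent of half this angle, whatever the lens; pixels are square), "cx", "cy" (the principal point, pixels), "xyz" and "orientation" of the camera in the world. Camera axes: x right, y down, z forward; pixel columns grow to the right and rows downward; lengths in mm; the calibration is good to about 2 mm. A picture is of the moment at which its call begins. There is no depth.
- workorder.sign_off(): hands the job in; it is judged then, once.
The state is a dict: "time_s": time; "joints": joint angles; "dq": joint speeds; "effort": joint torques, N m; "position": TCP position; "ee_rot": TCP orientation; "contact_force": force on the tool from outside, world axes, zero at the start; "ft_torque": the same for the moment, N m; "opening": finger opening in mm; "finger_force": force on a finger pad.
Only numpy, scipy, OpenCV 4.12 (cv2) and the standard library are available. Lean on these libraries where they do the work, as an engineer would, in place of code of your own. Each camera call takes 0.05 s, during which the arm holds its last target. There are 200 camera calls.

## Working session

There is one attempt and no reset: what is moved stays moved. The work goes in short steps, Python scripts to look and compute and a tool call to move; the robot and the scene stay as the last step left them, time stands still between calls to the robot, and variables do not carry over. Pictures are saved under pics/ and viewed, at most 13 in all, crops included, and the job is handed in when it is done.

Besides the shell and the picture viewer there is one more tool, called after "Call:" as name(argument=value, ...), one argument or row to a line, values as JSON. arm_command: Moves the arm, as the interface text tells. Its arguments: {"type":"object","properties":{"series":{"type":"array","items":{"type":"array","items":{"type":"array","items":{"type":"number"}}}},"force":{"type":"number"}},"required":["series"]}

```bash
mkdir -p pics; cat > h.py <<'E'
import numpy as np, cv2
from scipy.spatial.transform import Rotation as R
from plant import sensors, imaging, workorder
def ray(c,u,v):
    f=c["image"].shape[0]/2/np.tan(np.radians(c["vertical_fov"])/2)
    M=R.from_euler('xyz',c["orientation"]).as_matrix()
    return np.array(c["xyz"]),M@np.array([(u-c["cx"])/f,(v-c["cy"])/f,1])
def hit(c,u,v,z):
    o,d=ray(c,u,v); return (o+d*(z-o[2])/d[2])[:2].round(1)
def proj(c,p):
    f=c["image"].shape[0]/2/np.tan(np.radians(c["vertical_fov"])/2)
    M=R.from_euler('xyz',c["orientation"]).as_matrix()
    q=M.T@(np.array(p)-np.array(c["xyz"])); return (q[:2]/q[2]*f+[c["cx"],c["cy"]]).round(1)
E
python3 - <<'E'
from h import *
for n in("top","scene"):
    c=imaging.camera(n); im=c.pop("image"); print(n,c); cv2.imwrite(f"pics/{n}0.png",cv2.resize(im,(784,588),interpolation=cv2.INTER_CUBIC))
print(sensors.sense())
E
```

```text
top {'vertical_fov': 49.95536644857367, 'cx': 278.90123708728186, 'cy': 210.3303722607782, 'xyz': array([ 392.00186163,  -52.33087603, 1276.85487294]), 'orientation': array([-2.94144490e+00, -9.22318259e-04, -1.58739065e+00])}
scene {'vertical_fov': 55.44621814230324, 'cx': 282.16501822440824, 'cy': 206.86017897589076, 'xyz': array([1056.53736235, -695.32704264,  702.53644049]), 'orientation': array([-2.22750901, -0.00413924,  0.61224515])}
{'time_s': 0.1, 'joints': array([ 1.16362548e+00,  3.53622382e-01,  1.63406118e+00,  2.86787907e-06,
        1.15521288e+00, -2.39727831e-03]), 'dq': array([ 0.00026322, -0.00182899, -0.0022512 , -0.00082324,  0.00073831,
        0.0014272 ]), 'effort': array([ 1.74010045e-03, -6.06357479e+01, -3.42819643e+01,  1.55522462e-04,
        3.81539736e-03,  1.08811955e-05]), 'position': array([245.95680517, 574.09591029, 230.60898974]), 'ee_rot': array([-3.14028887e+00, -5.74779157e-06,  2.73681793e+00]), 'contact_force': array([-0.16779845, -0.03411914,  0.51784032]), 'ft_torque': array([-0.00070731,  0.02143147,  0.01090329]), 'finger_force': 0.0, 'opening': 85.53338361896984}
```

View pics/top0.png

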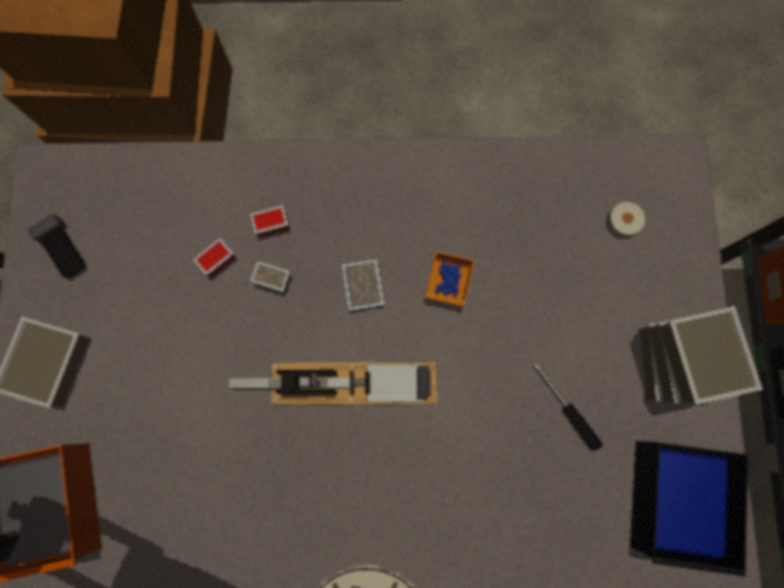

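View pics/scene0.png

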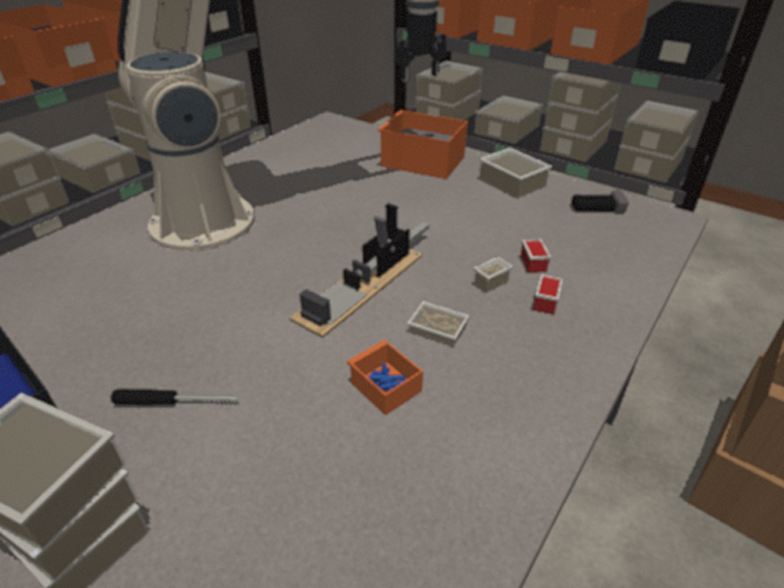

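Top view (784 wide): the candidates for the small box are the clear one at (270,277) and the red ones at (213,257) and (269,220). The flat box at (363,285) is wider and lower. The clear one at (270,277) fits: small, pale rim, brass content. The clamp runs from (272,383) to (437,383), with the jaw to the right (-y). I'll confirm in one enlarged crop.

```bash
python3 - <<'E'
from h import *
c=imaging.camera("top"); im=c["image"]
a=cv2.resize(im[175:220,165:225],(400,300),interpolation=cv2.INTER_CUBIC)   # x off165,y off175, scale 6.667
b=cv2.resize(im[250:295,160:320],(800,225),interpolation=cv2.INTER_CUBIC)  # scale5 off 160,250
s=imaging.camera("scene"); d=cv2.resize(s["image"][175:220,325:385],(400,300),interpolation=cv2.INTER_CUBIC) # 6.667
cv2.imwrite("pics/c1.png",np.vstack([np.hstack([a,d]),b]))
s2=cv2.resize(s["image"][140:242,200:310],None,fx=5.8,fy=5.8,interpolation=cv2.INTER_CUBIC)
cv2.imwrite("pics/c2.png",s2)
E
```

```text
(no output)
```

View pics/c1.png

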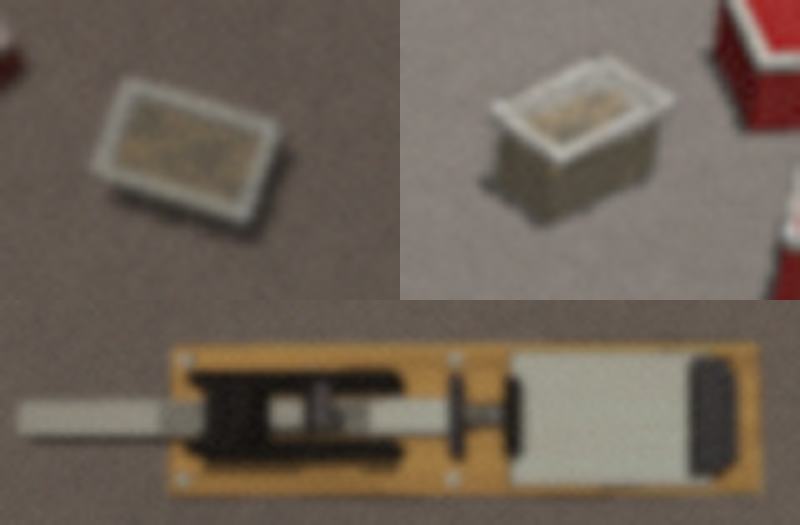

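View pics/c2.png

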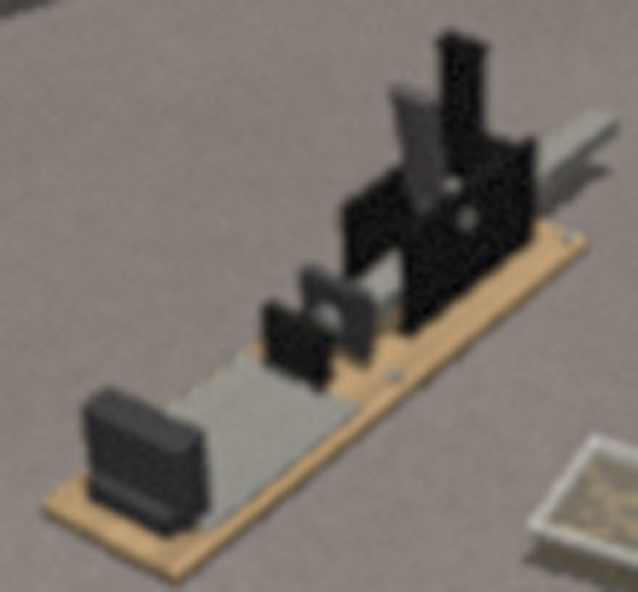

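The crop confirms the clear box with a pale rim and brass screws. Its rim corners in the left panel are (130,77), (285,127), (248,223) and (93,172). In the lower panel the foot spans u 168–762 and v 345–495, the jaw face is at u≈690, the pad at ≈522, and the bed starts at ≈512.

```bash
python3 - <<'E'
from h import *
c=imaging.camera("top")
A=lambda u,v,z: hit(c,(u+.5)/6.667-.5+165,(v+.5)/6.667-.5+175,z)
B=lambda u,v,z: hit(c,(u+.5)/5-.5+160,(v-300+.5)/5-.5+250,z)
k=np.array([A(*p,42) for p in[(130,77),(285,127),(248,223),(93,172)]]);print(k,k.mean(0))
r=cv2.minAreaRect(k.astype(np.float32));print(r)
d=(k[1]-k[0]+k[2]-k[3]);print("long dir deg",np.degrees(np.arctan2(d[1],d[0])))
print("foot",[B(*p,10) for p in[(168,345),(762,345),(762,495),(168,495)]])
print("bed",[B(*p,14) for p in[(512,353),(512,484)]])
print("jawtop",[B(*p,60) for p in[(690,360),(690,476)]],"pad",[B(522,v,53) for v in(378,458)],"plate",B(462,417,57), "trig",B(320,400,133),"grip",B(205,417,76),B(268,417,142))
s=imaging.camera("scene")
S=lambda u,v,z: hit(s,(u+.5)/5.8-.5+200,(v+.5)/5.8-.5+140,z)
print("S grip top corners",[S(*p,142) for p in[(440,35),(488,45)]],"trig",[S(*p,133) for p in[(393,88),(440,102)]],"pad top",[S(*p,53) for p in[(268,303),(333,338)]],"jaw",[S(*p,60) for p in[(120,390),(208,430)]],"foot",[S(*p,10) for p in[(45,505),(177,575),(587,237)]],"plate",[S(*p,57) for p in[(305,268),(375,300)]])
print("S box",[hit(s,u/6.667-.43+325,v/6.667-.43+175,42) for u,v in[(610-400,55),(675-400,100),(560-400,162),(492-400,107)]])
E
```

```text
[[716.6 209.1]
 [693.8 143.1]
 [652.6 158. ]
 [675.6 223.6]] [684.65 183.45]
((684.699951171875, 183.34996032714844), (69.94442749023438, 43.80943298339844), 70.6788330078125)
long dir deg -109.1891393081842
foot [array([514.7, 185. ]), array([ 509.2, -148.4]), array([ 426.2, -145.8]), array([431.7, 183.2])]
bed [array([506.7,  -8.1]), array([434.4,  -7.5])]
jawtop [array([ 497.2, -105.5]), array([ 435.5, -104. ])] pad [array([489.6, -14.8]), array([446.8, -14.4])] plate [468.9  17.5] trig [473.8  84.7] grip [470.  152.3] [465.2 109.5]
S grip top corners [array([459.5, 125.3]), array([484.6, 130.9])] trig [array([462.1,  82.7]), array([488.4,  85.2])] pad top [array([451.9,  -6.8]), array([495. , -11.1])] jaw [array([ 446.8, -105.8]), array([ 498.3, -105. ])] foot [array([ 429.7, -144.6]), array([ 510.6, -145.7]), array([512.5, 185. ])] plate [array([451.7,  22.4]), array([496. ,  20.7])]
S box [array([676.9, 228.1]), array([715.5, 213.3]), array([696. , 144.3]), array([653.7, 162.9])]
```

Call:
arm_command(
  series=[
    [[0,0,0,8.5,0],[0,0,0,8.5,0],[0,0,0,8.5,0],[0,0,0,8.5,0],[0,0,0,8.5,0]],
  ],
)

```text
time_s: 0.8
position: [246.1, 574.4, 231.2]
ee_rot: [-3.141, 0.0, 1.989]
contact_force: [-0.1, -0.4, 0.3]
opening: 85.4
finger_force: 0.0
```

Call:
arm_command(
  series=[
    [[0,0,0,8.5,0],[0,0,0,8.5,0],[0,0,0,8.5,0],[0,0,0,8.5,0],[0,0,0,8.5,0]],
  ],
)

```text
time_s: 1.3
position: [246.1, 574.4, 231.2]
ee_rot: [-3.142, 0.0, 1.247]
contact_force: [-0.3, -0.5, 0.4]
opening: 85.4
finger_force: 0.0
```

Call:
arm_command(
  series=[
    [[-0.0186,0.0452,0,1,0],[-0.0186,0.0452,0,0,0],[-0.0186,0.0452,0,0,0],[-0.0186,0.0452,0,0,0],[-0.0186,0.0452,0,0,0]],
  ],
)

```text
time_s: 1.8
position: [430.8, 411.6, 231.4]
ee_rot: [3.141, -0.0, 1.236]
contact_force: [0.0, 0.9, -0.0]
opening: 85.3
finger_force: 0.0
```

Call:
arm_command(
  series=[
    [[-0.0186,0.0452,0,0,0],[-0.0186,0.0452,0,0,0],[-0.0186,0.0452,0,0,0],[-0.0186,0.0452,0,0,0],[-0.0186,0.0452,0,0,0]],
  ],
)

```text
time_s: 2.3
position: [613.8, 249.3, 231.4]
ee_rot: [3.141, -0.0, 1.236]
contact_force: [0.3, -0.1, 0.1]
opening: 85.4
finger_force: 0.0
```

Call:
arm_command(
  series=[
    [[-0.0186,0.0452,0,0,0],[-0.0186,0.0452,0,0,0],[0,0,0,0,0],[0,0,0,0,0]],
  ],
)

```text
time_s: 2.7
position: [686.0, 184.9, 230.6]
ee_rot: [-3.141, 0.0, 1.234]
contact_force: [-0.8, -0.7, 0.4]
opening: 85.4
finger_force: 0.0
```

Call:
arm_command(
  series=[
    [[0,0,0.045,0,0],[0,0,0.045,0,0],[0,0,0.045,0,0],[0,0,0.04,0,0],[0,0,0.025,0,0]],
  ],
)

```text
time_s: 3.2
position: [682.6, 187.0, 28.0]
ee_rot: [-3.138, 0.002, 1.237]
contact_force: [-0.2, 0.7, -0.7]
opening: 85.3
finger_force: 0.0
```

Call:
arm_command(
  series=[
    [[0,0,0.012,0,0],[0,0,0.008,0,0],[0,0,0,0,0],[0,0,0,0,60],[0,0,0,0,80]],
  ],
  force=20,
)

```text
time_s: 3.7
position: [686.6, 186.4, 13.0]
ee_rot: [3.14, -0.001, 1.236]
contact_force: [-0.3, 0.1, 0.1]
opening: 59.3
finger_force: 0.0
```

Call:
arm_command(
  series=[
    [[0,0,0,0,100],[0,0,0,0,130],[0,0,0,0,160],[0,0,0,0,160],[0,0,0,0,160]],
  ],
  force=20,
)

```text
time_s: 4.2
position: [686.2, 186.1, 12.3]
ee_rot: [3.14, -0.001, 1.236]
contact_force: [-0.9, -1.1, 6.1]
opening: 43.8
finger_force: 21.4
```

Call:
arm_command(
  series=[
    [[0,0,-0.01,0,160],[0,0,-0.02,0,160],[0,0,-0.03,0,160],[0,0,-0.03,-6.2,160],[0,0,-0.01,-6.2,160]],
  ],
)

```text
time_s: 4.7
position: [687.3, 186.5, 115.4]
ee_rot: [3.137, -0.002, 1.456]
contact_force: [0.8, 0.5, -0.8]
opening: 43.7
finger_force: 20.6
```

Call:
arm_command(
  series=[
    [[0,0,0,-6.3,160],[0,0,0,0,160],[-0.02,-0.02,0,0,160],[-0.03,-0.03,0,0,160],[-0.03,-0.03,0,0,160]],
  ],
)

```text
time_s: 5.2
position: [603.5, 106.1, 110.8]
ee_rot: [-3.141, 0.0, 1.559]
contact_force: [-0.3, -0.3, -1.3]
opening: 43.9
finger_force: 20.8
```

Call:
arm_command(
  series=[
    [[-0.03,-0.03,0,0,160],[-0.03,-0.03,0,0,160],[-0.03,-0.03,0,0,160],[-0.03,-0.02,0,0,160],[-0.025,-0.015,0,0,160]],
  ],
)

```text
time_s: 5.7
position: [476.5, -38.3, 111.1]
ee_rot: [-3.14, 0.0, 1.558]
contact_force: [0.8, 0.0, -1.3]
opening: 43.8
finger_force: 20.8
```

Call:
arm_command(
  series=[
    [[-0.015,-0.0095,0,0,160],[-0.008,0,0,0,160],[0,0,0,0,160],[0,0,0,0,160]],
  ],
)

```text
time_s: 6.1
position: [469.7, -59.8, 111.3]
ee_rot: [3.141, -0.0, 1.561]
contact_force: [1.0, 0.2, -0.3]
opening: 43.8
finger_force: 20.8
```

```bash
python3 - <<'E'
from h import *
print({k:v for k,v in sensors.sense().items() if k in("position","ee_rot","opening","joints")})
c=imaging.camera("top"); s=imaging.camera("scene")
cv2.imwrite("pics/d.png",np.vstack([cv2.resize(c["image"][240:300,160:320],(800,300),interpolation=cv2.INTER_CUBIC),cv2.resize(s["image"][140:245,190:470],(800,300),interpolation=cv2.INTER_CUBIC)]))
E
```

```text
{'joints': array([-1.29983067e-01,  2.82706677e-01,  2.05623992e+00,  2.58465567e-04,
        8.02177544e-01, -1.20234380e-01]), 'position': array([469.69675763, -59.82182718, 111.33300807]), 'ee_rot': array([ 3.14110524e+00, -1.28351655e-04,  1.56086804e+00]), 'opening': 43.768240343519864}
```

View pics/d.png

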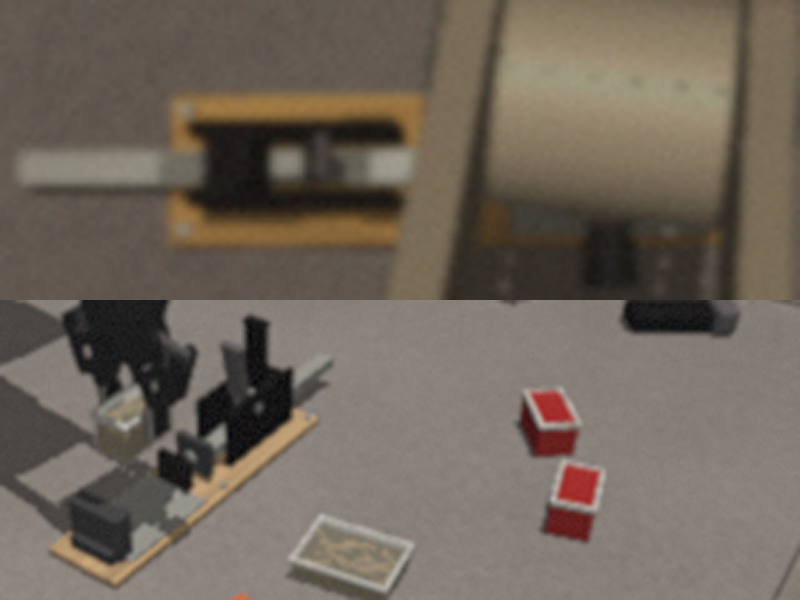

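The box is held level over the bed (lower panel, about (122,420)), and the neighbours have not moved. Lowering it now.

Call:
arm_command(
  series=[
    [[0,0,0.03,0,160],[0,0,0.025,0,160],[0,0,0.015,0,160],[0,0,0.008,0,160],[0,0,0,0,160]],
  ],
)

```text
time_s: 6.7
position: [468.6, -59.6, 32.4]
ee_rot: [-3.14, -0.0, 1.563]
contact_force: [0.8, 1.0, -0.9]
opening: 43.5
finger_force: 20.8
```

Call:
arm_command(
  series=[
    [[0,0,0.003,0,160],[0,0,0.002,0,160],[0,0,0.001,0,160],[0,0,0,0,160]],
  ],
)

```text
time_s: 7.1
position: [469.2, -60.1, 27.6]
ee_rot: [3.141, 0.0, 1.562]
contact_force: [0.6, -0.5, -1.2]
opening: 43.8
finger_force: 20.8
```

Call:
arm_command(
  series=[
    [[0,0,0.001,0,160],[0,0,0,0,160]],
  ],
)

```text
time_s: 7.3
position: [469.0, -60.2, 26.4]
ee_rot: [3.141, 0.0, 1.562]
contact_force: [0.1, 0.3, -1.7]
opening: 43.7
finger_force: 20.8
```

Call:
arm_command(
  series=[
    [[0,0,0.001,0,160],[0,0,0,0,160]],
  ],
)

```text
time_s: 7.5
position: [469.0, -60.2, 26.2]
ee_rot: [3.142, 0.0, 1.562]
contact_force: [-4.6, -0.0, 15.5]
opening: 43.7
finger_force: 22.6
```

Call:
arm_command(
  series=[
    [[0,0,-0.0005,0,120],[0,0,0,0,90],[0,0,0,0,40],[0,0,0,0,0],[0,0,0,0,0]],
  ],
)

```text
time_s: 8.0
position: [468.9, -60.1, 25.7]
ee_rot: [-3.141, -0.0, 1.562]
contact_force: [0.2, 0.1, -0.3]
opening: 85.7
finger_force: 0.0
```

Call:
arm_command(
  series=[
    [[0,0,-0.01,0,0],[0,0,-0.02,0,0],[0,0,-0.04,0,0],[0,0,-0.05,0,0],[0,0,-0.05,0,0]],
  ],
)

```text
time_s: 8.5
position: [468.2, -60.0, 198.0]
ee_rot: [-3.141, -0.0, 1.562]
contact_force: [2.0, -0.3, -0.1]
opening: 85.3
finger_force: 0.0
```

Call:
arm_command(
  series=[
    [[0,0,-0.02,-8.5,0],[0,0,0,-8.5,0],[0,0,0,-8.5,0],[0,0,0,-8.5,0],[0,0,0,-8.5,0]],
  ],
)

```text
time_s: 9.0
position: [468.8, -60.1, 216.6]
ee_rot: [3.141, 0.0, 2.31]
contact_force: [-0.4, -0.4, -0.2]
opening: 85.3
finger_force: 0.0
```

Call:
arm_command(
  series=[
    [[0,0,0,-8.5,0],[0,0,0,-8.5,0],[0,0,0,-8.5,0],[0,0,0,-8.5,0],[0,0,0,-8.5,0]],
  ],
)

```text
time_s: 9.5
position: [468.7, -60.1, 216.4]
ee_rot: [-3.142, 0.0, 3.052]
contact_force: [-0.5, 0.3, -0.2]
opening: 85.4
finger_force: 0.0
```

```bash
python3 - <<'E'
from h import *
c=imaging.camera("top"); s=imaging.camera("scene")
np.save("top1.npy",c["image"]);np.save("sc1.npy",s["image"])
a=cv2.resize(c["image"][262:284,190:240],(400,176),interpolation=cv2.INTER_CUBIC) # x8
a=np.vstack([a,np.zeros((424,400,3),np.uint8)])
b=cv2.resize(s["image"][140:200,255:295],(400,600),interpolation=cv2.INTER_CUBIC) # x10
d=cv2.resize(s["image"][185:240,200:280],(400,275),interpolation=cv2.INTER_CUBIC)
a[200:475]=d
cv2.imwrite("pics/e.png",np.hstack([a,b]))
E
```

```text
(no output)
```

View pics/e.png

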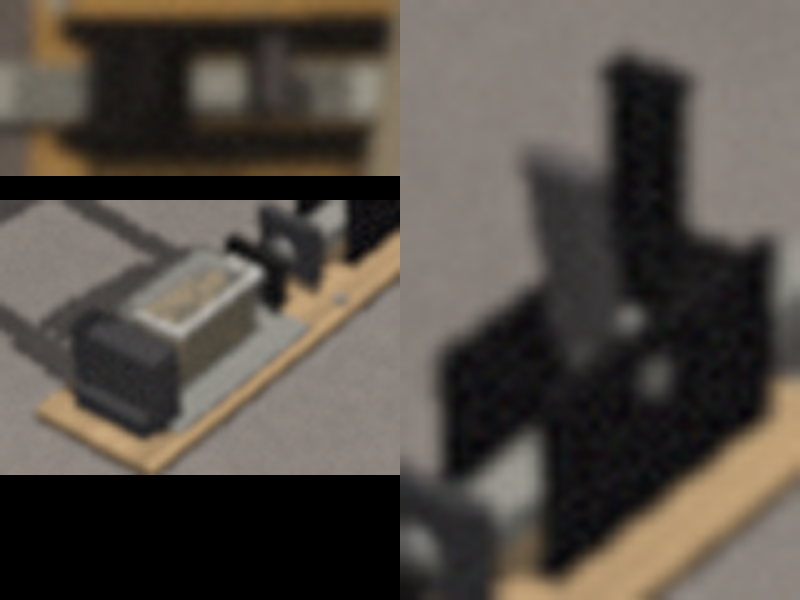

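The box stands straight on the bed between jaw and pad. In the right panel the grip's top front edge runs from about (607,72) to (688,85), and the trigger's top front edge from (527,155) to (610,180).

```bash
python3 - <<'E'
from h import *
s=imaging.camera("scene");c=imaging.camera("top")
S=lambda u,v,z: hit(s,255+(u-400+.5)/10-.5,140+(v+.5)/10-.5,z)
print("grip",[S(*p,142) for p in[(607,72),(688,85),(628,50)]],"trig",[S(*p,133) for p in[(527,155),(610,180)]])
# grip columns: predict for candidate y (front face, near/far edges)
for y in (110,115,120,125,130):
    out=[((proj(s,(470.+w,y,142))-[255,140])*10+[400,0]).round() for w in(-13,13)]
    print(y,out,[((proj(c,(470.+6,yy,142))-[190,262])*8).round() for yy in(y,y+12)])
for y in (75,80,85,90):
    print(y,[((proj(s,(470.+w,y,133))-[255,140])*10+[400,0]).round() for w in(-12,12)],[((proj(c,(470,yy,133))-[190,262])*8).round() for yy in(y,y+9)])
E
```

```text
grip [array([462.9, 119.6]), array([486. , 126.9]), array([460.3, 133.6])] trig [array([462.9,  81.3]), array([489.9,  83.7])]
110 [array([566.,  75.]), array([640., 102.])] [array([185.,  53.]), array([146.,  54.])]
115 [array([576.,  68.]), array([650.,  94.])] [array([169.,  54.]), array([130.,  54.])]
120 [array([586.,  61.]), array([661.,  87.])] [array([153.,  54.]), array([114.,  54.])]
125 [array([597.,  54.]), array([671.,  80.])] [array([137.,  54.]), array([98., 54.])]
130 [array([607.,  47.]), array([681.,  73.])] [array([121.,  54.]), array([82., 55.])]
75 [array([495., 155.]), array([564., 180.])] [array([299.,  73.]), array([271.,  73.])]
80 [array([506., 147.]), array([575., 173.])] [array([284.,  73.]), array([255.,  74.])]
85 [array([516., 140.]), array([585., 165.])] [array([268.,  73.]), array([239.,  74.])]
90 [array([527., 133.]), array([596., 158.])] [array([252.,  74.]), array([223.,  74.])]
```

Call:
arm_command(
  series=[
    [[0,0,0,-5,0],[0,0.035,0,0,0],[-0.003,0.05,0,0,0],[0,0.05,0,0,0],[0,0.042,0,0,0]],
  ],
)

```text
time_s: 10.2
position: [473.3, 118.8, 216.2]
ee_rot: [3.141, 0.001, 3.129]
contact_force: [0.9, -0.3, 0.4]
opening: 85.5
finger_force: 0.0
```

Call:
arm_command(
  series=[
    [[0,0,0,0,0],[0,0,0.02,0,0],[0,0,0.02,0,0],[0,0,0,0,0]],
  ],
)

```text
time_s: 10.6
position: [471.7, 116.1, 173.9]
ee_rot: [-3.14, -0.004, 3.13]
contact_force: [-0.4, -0.2, 0.6]
opening: 85.4
finger_force: 0.0
```

```bash
python3 - <<'E'
from h import *
st=sensors.sense();print(st["position"],st["ee_rot"])
s=imaging.camera("scene");c=imaging.camera("top")
a=cv2.resize(c["image"][240:300,180:300],(600,300),interpolation=cv2.INTER_CUBIC) # x5
b=cv2.resize(s["image"][110:210,220:320],(600,600),interpolation=cv2.INTER_CUBIC) # x6
cv2.imwrite("pics/f.png",b); cv2.imwrite("pics/f_top.png",a)
E
```

```text
[471.72516392 116.07763376 173.89169751] [-3.14038484 -0.00408516  3.13016922]
```

View pics/f.png

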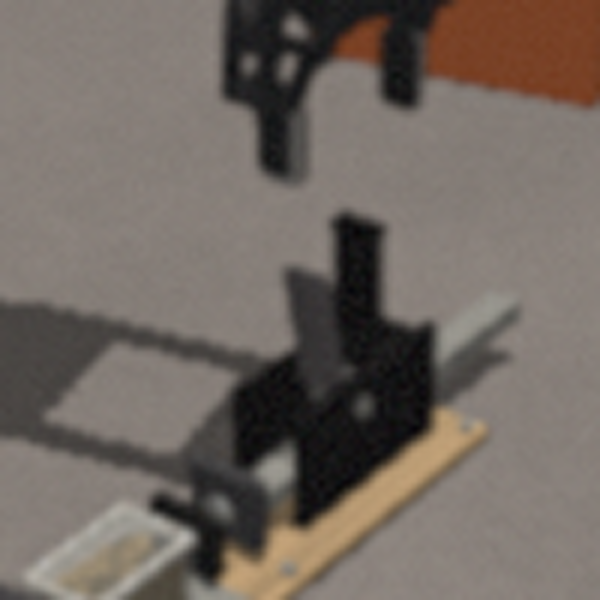

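```bash
python3 - <<'E'
from h import *
s=imaging.camera("scene")
P=lambda p:((proj(s,p)-[220,110])*6).round()
for z in(187,133,110): print(z,[P((471.7+w,116-42.7,z)) for w in(-11,11)],[P((471.7+w,116+42.7,z)) for w in(-11,11)])
print("trig top front pred",[P((473+w,81,133)) for w in(-12,12)],"grip back top",[P((473+w,134,142)) for w in(-13,13)])
E
```

```text
187 [array([267., 172.]), array([306., 186.])] [array([375., 103.]), array([413., 115.])]
133 [array([269., 276.]), array([308., 290.])] [array([375., 203.]), array([412., 217.])]
110 [array([271., 319.]), array([308., 333.])] [array([374., 245.]), array([411., 258.])]
trig top front pred [array([280., 269.]), array([322., 284.])] grip back top [array([344., 207.]), array([389., 222.])]
```

Call:
arm_command(
  series=[
    [[0,0,0.03,0,0],[0,0,0.03,0,0],[0,0,0.015,0,0],[0,0,0.01,0,0],[0,0,0,0,0]],
  ],
)

```text
time_s: 11.25
position: [473.4, 116.5, 90.6]
ee_rot: [-3.141, -0.001, 3.132]
contact_force: [-0.5, 0.1, 0.7]
opening: 85.4
finger_force: 0.0
```

Call:
arm_command(
  series=[
    [[0,0.003,0,0,0],[0,0,0,0,40],[0,0,0,0,70],[0,0,0,0,90],[0,0,0,0,90]],
  ],
  force=20,
)

```text
time_s: 11.75
position: [473.8, 119.7, 91.2]
ee_rot: [3.141, 0.001, 3.133]
contact_force: [1.0, -2.8, 2.7]
opening: 55.3
finger_force: 1.5
```

Call:
arm_command(
  series=[
    [[0,0,0,0,110],[0,0,0,0,130],[0,0,0,0,145],[0,0,0,0,155],[0,0,0,0,155]],
  ],
)

```text
time_s: 12.25
position: [473.6, 118.0, 91.4]
ee_rot: [-3.139, 0.0, 3.134]
contact_force: [0.9, -16.4, 12.3]
opening: 33.9
finger_force: 8.8
```

Call:
arm_command(
  series=[
    [[0,0,0,0,165],[0,0,0,0,165],[0,0,0,0,165]],
  ],
)

```text
time_s: 12.55
position: [473.6, 117.1, 91.6]
ee_rot: [-3.137, 0.0, 3.135]
contact_force: [-0.5, -22.4, 17.0]
opening: 30.8
finger_force: 12.6
```

Call:
arm_command(
  series=[
    [[0,0,0,0,175],[0,0,0,0,180],[0,0,0,0,180],[0,0,0,0,180]],
  ],
)

```text
time_s: 12.95
position: [473.6, 117.0, 91.6]
ee_rot: [-3.137, 0.0, 3.135]
contact_force: [-0.9, -23.3, 17.7]
opening: 29.6
finger_force: 21.2
```

```bash
python3 - <<'E'
from h import *
t0=np.load("top1.npy");s0=np.load("sc1.npy")
c=imaging.camera("top");s=imaging.camera("scene")
np.save("top2.npy",c["image"]);np.save("sc2.npy",s["image"])
r=[cv2.resize(x,(400,300),interpolation=cv2.INTER_CUBIC) for x in(c["image"][255:291,235:283],s["image"][170:212,235:291],s0[170:212,235:291],s["image"][130:190,240:320])]
cv2.imwrite("pics/g.png",np.vstack([np.hstack(r[:2]),np.hstack(r[3:1:-1])]))
E
```

```text
(no output)
```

View pics/g.png

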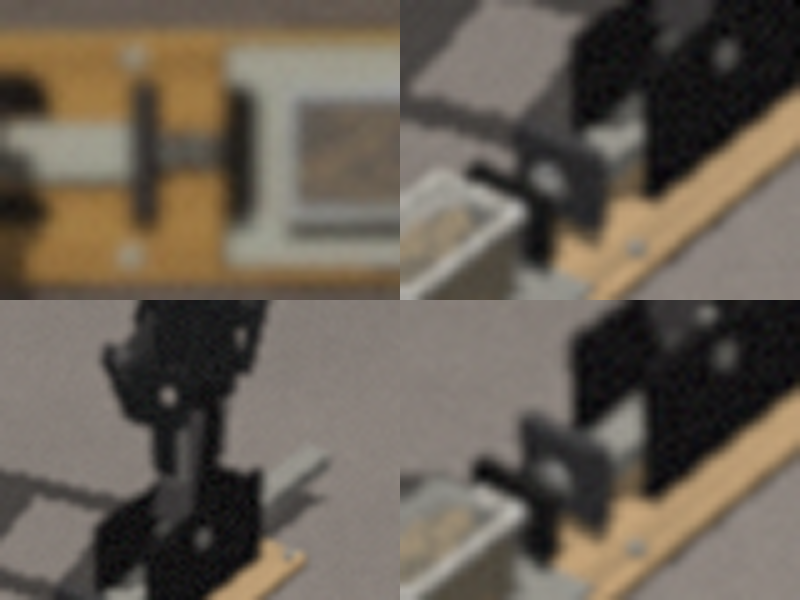

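```bash
cat >> h.py <<'E'
MM=(lambda c:None)
def bars(img):
    """sub-pixel columns of plate centre, pad centre, box left rim (top view)"""
    g=img.astype(float)[:,:,2]  # red channel: orange/steel bright, steel-dark low
    p=np.r_[g[266:271],g[276:280]].mean(0)
    x=np.arange(240,275,.05); q=np.interp(x,np.arange(560),p)
    return x,q
def widths(img):
    x,q=bars(img); th=(q.max()+q.min())/2-5
    e=np.flatnonzero(np.diff((q<th).astype(int)))
    return x[e].round(2)
E
python3 - <<'E'
from h import *
t0=cv2.resize(cv2.imread("pics/top0.png"),(560,420),interpolation=cv2.INTER_AREA)
t2=np.load("top2.npy")
for t in(t0,t2):
    x,q=bars(t);print(widths(t));print(q[::20].round().astype(int))
c=imaging.camera("top"); a=[proj(c,(469,y,53)) for y in(0,-10)];print("px/mm z53",(a[1]-a[0])/10)
E
```

```text
[249.3  252.55 260.1  263.9 ]
[105 127 142 148 149 148 148 146 135 108  71  59  76 110 134 144 148 147
 143 132 100  64  45  61  98 135 152 156 157 158 157 157 158 158 158]
[250.4  253.5  261.45 265.15]
[104 129 143 148 149 149 148 149 147 137 110  74  58  73 111 138 148 149
 149 148 139 112  73  45  52  88 127 149 153 147 131 114 110 110 111]
px/mm z53 [ 0.37 -0.01]
```

Call:
arm_command(
  series=[
    [[0,0,0,0,180],[0,0,0,0,180],[0,0,0,0,180]],
  ],
  force=30,
)

```text
time_s: 13.4
position: [473.6, 117.1, 91.7]
ee_rot: [-3.137, 0.0, 3.135]
contact_force: [-1.1, -21.6, 17.7]
opening: 29.4
finger_force: 29.9
```

```bash
python3 - <<'E'
from h import *
w=[widths(imaging.camera("top")["image"]) for _ in range(2)];print(w)
E
```

```text
[array([250.45, 253.5 , 261.45, 265.15]), array([250.45, 253.5 , 261.45, 265.15])]
```

Call:
arm_command(
  series=[
    [[0,0,0,0,120],[0,0,0,0,60],[0,-0.003,0,0,10],[0,0,0,0,10],[0,0,0,0,10]],
  ],
  force=25,
)

```text
time_s: 14.0
position: [473.5, 117.0, 90.7]
ee_rot: [3.141, -0.0, 3.133]
contact_force: [0.7, -0.0, -0.3]
opening: 82.5
finger_force: 0.0
```

Call:
arm_command(
  series=[
    [[0,0,0,0,60],[0,0,0,0,90],[0,0,0,0,115],[0,0,0,0,135],[0,0,0,0,155]],
  ],
)

```text
time_s: 14.5
position: [473.6, 115.0, 91.4]
ee_rot: [-3.138, 0.0, 3.135]
contact_force: [-1.7, -12.2, 11.6]
opening: 33.6
finger_force: 10.3
```

Call:
arm_command(
  series=[
    [[0,0,0,0,170],[0,0,0,0,180],[0,0,0,0,180],[0,0,0,0,180]],
  ],
)

```text
time_s: 14.9
position: [473.6, 116.8, 91.7]
ee_rot: [-3.141, 0.0, 3.133]
contact_force: [-4.1, -1.3, 14.2]
opening: 29.8
finger_force: 25.2
```

```bash
python3 - <<'E'
from h import *
print(widths(imaging.camera("top")["image"]))
E
```

```text
[252.45 255.45 263.3  267.25]
```

The plate moved 5.3 mm, a full stroke. Next pump.

Call:
arm_command(
  series=[
    [[0,0,0,0,120],[0,0,0,0,60],[0,0,0,0,10],[0,0,0,0,10],[0,0,0,0,10]],
  ],
)

```text
time_s: 15.45
position: [473.6, 116.9, 90.8]
ee_rot: [3.141, 0.0, 3.133]
contact_force: [0.6, -0.6, 0.4]
opening: 82.0
finger_force: 0.0
```

Call:
arm_command(
  series=[
    [[0,0,0,0,60],[0,0,0,0,90],[0,0,0,0,115],[0,0,0,0,135],[0,0,0,0,155]],
  ],
)

```text
time_s: 15.95
position: [473.6, 115.0, 91.3]
ee_rot: [-3.139, 0.0, 3.135]
contact_force: [-0.6, -13.0, 9.9]
opening: 33.7
finger_force: 10.2
```

Call:
arm_command(
  series=[
    [[0,0,0,0,170],[0,0,0,0,180],[0,0,0,0,180],[0,0,0,0,180]],
  ],
)

```text
time_s: 16.35
position: [473.6, 116.8, 91.7]
ee_rot: [-3.142, 0.0, 3.133]
contact_force: [-3.9, -1.4, 13.2]
opening: 29.9
finger_force: 25.2
```

```bash
python3 - <<'E'
from h import *
c=imaging.camera("top");im=c["image"];print(widths(im))
np.save("top4.npy",im)
a=cv2.resize(im[255:291,245:315],(784,403),interpolation=cv2.INTER_CUBIC);cv2.imwrite("pics/i.png",a) #x11.2
E
```

```text
[254.5  257.45 265.1  268.4 ]
```

View pics/i.png

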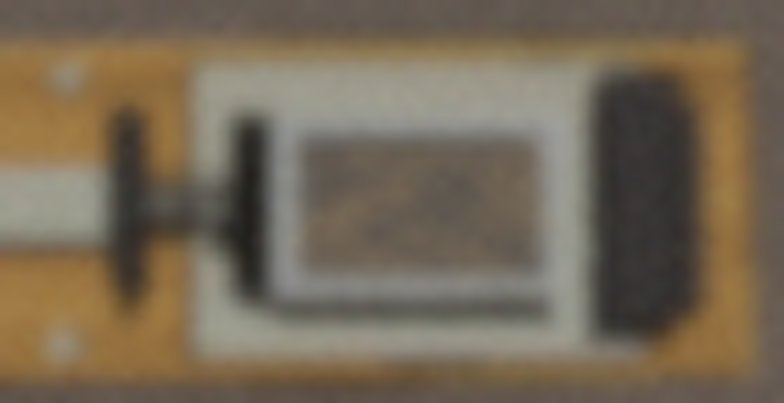

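The pad has just met the box. The box's right rim (565) is still about 6 mm from the jaw face (592). Pumping again.

Call:
arm_command(
  series=[
    [[0,0,0,0,120],[0,0,0,0,60],[0,0,0,0,10],[0,0,0,0,10],[0,0,0,0,10]],
  ],
)

```text
time_s: 16.9
position: [473.5, 116.9, 90.7]
ee_rot: [3.141, 0.0, 3.133]
contact_force: [0.7, -0.0, 0.5]
opening: 82.1
finger_force: 0.0
```

Call:
arm_command(
  series=[
    [[0,0,0,0,60],[0,0,0,0,90],[0,0,0,0,115],[0,0,0,0,135],[0,0,0,0,155]],
  ],
)

```text
time_s: 17.4
position: [473.6, 115.0, 91.4]
ee_rot: [-3.138, 0.0, 3.135]
contact_force: [-1.3, -13.0, 11.2]
opening: 33.6
finger_force: 10.7
```

Call:
arm_command(
  series=[
    [[0,0,0,0,170],[0,0,0,0,180],[0,0,0,0,180],[0,0,0,0,180]],
  ],
)

```text
time_s: 17.8
position: [473.6, 116.8, 91.7]
ee_rot: [-3.141, 0.0, 3.133]
contact_force: [-4.3, -1.3, 14.9]
opening: 30.1
finger_force: 25.7
```

```bash
python3 - <<'E'
from h import *
c=imaging.camera("top");im=c["image"];print(widths(im),widths(imaging.camera("top")["image"]))
np.save("top5.npy",im)
for t in(np.load("top4.npy"),im):
    print(t[266:280,290:304,2].mean(0).round())
a=cv2.resize(im[255:291,245:315],(784,403),interpolation=cv2.INTER_CUBIC);cv2.imwrite("pics/j.png",a) #x11.2
E
```

```text
[256.5  259.7  267.2  270.45] [256.45 259.7  267.2  270.45]
[110. 113. 119. 135. 149. 154. 144. 111.  71.  54.  55.  58.  56.  56.]
[111. 111. 111. 112. 120. 136. 137. 110.  70.  53.  54.  57.  58.  56.]
```

View pics/j.png

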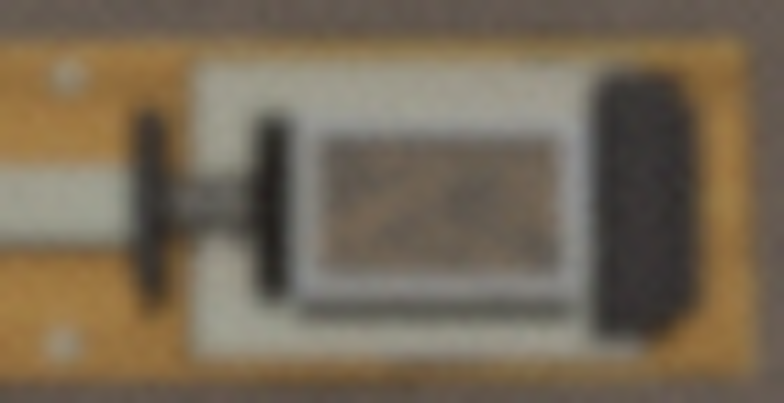

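The plate and pad both moved about 5.5 mm, the spring is still about free, and the box is now about 1 mm from the jaw. One more pump should press it at roughly 5 mm of spring, well under 10.5.

Call:
arm_command(
  series=[
    [[0,0,0,0,120],[0,0,0,0,60],[0,0,0,0,10],[0,0,0,0,10],[0,0,0,0,10]],
  ],
)

```text
time_s: 18.4
position: [473.5, 116.9, 90.7]
ee_rot: [3.141, 0.0, 3.133]
contact_force: [0.3, 0.3, -0.2]
opening: 82.0
finger_force: 0.0
```

Call:
arm_command(
  series=[
    [[0,0,0,0,60],[0,0,0,0,90],[0,0,0,0,115],[0,0,0,0,135],[0,0,0,0,155]],
  ],
)

```text
time_s: 18.9
position: [473.6, 115.0, 91.4]
ee_rot: [-3.138, 0.0, 3.135]
contact_force: [-0.8, -13.6, 11.7]
opening: 33.9
finger_force: 10.8
```

Call:
arm_command(
  series=[
    [[0,0,0,0,170],[0,0,0,0,180],[0,0,0,0,180],[0,0,0,0,180]],
  ],
)

```text
time_s: 19.3
position: [473.6, 116.8, 91.6]
ee_rot: [-3.142, 0.0, 3.133]
contact_force: [-2.7, -1.8, 13.8]
opening: 30.0
finger_force: 24.7
```

```bash
python3 - <<'E'
from h import *
c=imaging.camera("top");im=c["image"];print(widths(im),widths(imaging.camera("top")["image"]))
for t in(np.load("top5.npy"),im):
    print(t[266:280,290:304,2].mean(0).round())
a=cv2.resize(im[255:291,245:315],(700,360),interpolation=cv2.INTER_CUBIC)
b=cv2.resize(imaging.camera("scene")["image"][130:250,190:423],(700,240+120),interpolation=cv2.INTER_CUBIC)[:240]
cv2.imwrite("pics/k.png",np.vstack([a,b]))
E
```

```text
[240.05 258.45 261.55 268.45 271.9 ] [240.   258.45 261.55 268.45 271.9 ]
[111. 111. 111. 112. 120. 136. 137. 110.  70.  53.  54.  57.  58.  56.]
[108. 111. 111. 110. 112. 115. 124. 126. 104.  72.  58.  57.  57.  56.]
```

View pics/k.png

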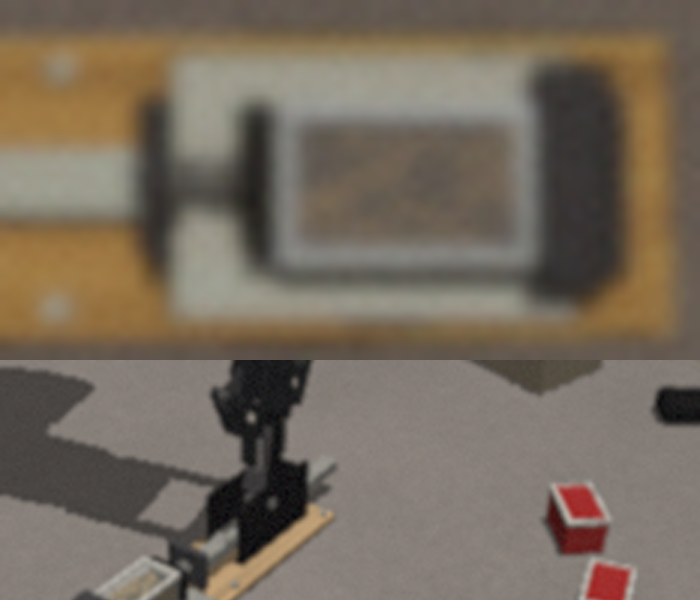

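The box rim now meets the jaw (top panel, u≈540), and the pad moved less than the plate. I'll check the spring deflection through the box's displacement.

```bash
python3 - <<'E'
from h import *
c=imaging.camera("top");im=c["image"]
g=lambda t:t.astype(np.float32).mean(2)
t4,t5,t6=g(np.load("top4.npy")),g(np.load("top5.npy")),g(im)
def shift(a,b,u0,u1,guess,v0=264,v1=284):
    W=np.array([[1,0,guess],[0,1,0]],np.float32)
    cc,W=cv2.findTransformECC(a[v0:v1,u0:u1],b,np.array([[1,0,u0+guess],[0,1,v0]],np.float32),cv2.MOTION_TRANSLATION,(3,200,1e-6),None,1)
    return (W[0,2]-u0).round(3),round(cc,4)
s=abs(proj(c,(469,-60,56))-proj(c,(469,-50,56)))[0]/10
print("px/mm box top",s,"plate",abs(proj(c,(469,10,50))-proj(c,(469,20,50)))[0]/10)
print("box 4-5",shift(t4,t5,271,293,2),"5-6",shift(t5,t6,273,295,1.5))
print("pad 4-5",shift(t4,t5,263,270,2,265,281),"5-6",shift(t5,t6,265,272,1.5,265,281))
print("plate 4-5",shift(t4,t5,252,260,2,264,271),"5-6",shift(t5,t6,254,260,2,264,271))
E
```

```text
px/mm box top 0.37999999999999545 plate 0.3700000000000017
box 4-5 (np.float32(1.761), 0.9948) 5-6 (np.float32(1.281), 0.9946)
pad 4-5 (np.float32(2.062), 0.9887) 5-6 (np.float32(1.414), 0.985)
plate 4-5 (np.float32(2.077), 0.9942) 5-6 (np.float32(1.805), 0.9948)
```

All estimates agree: the plate-to-pad gap went from 7.85 to 6.9 px, and the edge offsets and box shift match, so the spring has given about 2.5 mm. That is pressed on the jaw and far from crushing, with the trigger still held.

```bash
python3 -c "
from h import *
print(workorder.sign_off())"
```

```text
the job is handed in; nothing more can be done
None
```

The box stands upright on the clamp bed, pressed against the fixed jaw with the pad spring pushed back about 2.5 mm (measured from the top camera; it counts as pressed from 1.5 mm, crushed beyond 10.5 mm); the job is handed in with the trigger still held squeezed, and no contact with the other things was seen.

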